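Set up the jar warmer: slide its plate home, then stand the short jar on it

TASK

Set up the jar warmer: slide the warming plate straight in under the middle of the housing and press it firmly, without ramming it, against the sprung contact hidden inside, and leave it there in touch with the contact. Then stand the short jar gently upright on the centre of the plate's round heating disc and let go. Leave the other jars, the tin and the salt shaker where they are.

Things in the scene. Friction and masses are not known exactly. Their poses are not given: they have to be found in the camera images.
- warmer_mouth (a point): Jar warmer's housing: grey box 110 mm deep, 200 wide, 70 high, steel dial and dark window on its front, fixed to the counter. Point: middle of its front face at counter height; x points straight into the housing, z up. Under the front is an opening 148 mm wide, 24 mm high. A plate that is square in the opening meets nothing inside but the sprung contact (see warmer).
- plate_centre (a point): Warming plate: flat loose steel slab 150 mm long (x), 100 wide (y), 16 thick, about 0.5 kg, too wide to grip, lying on the counter before the housing. Point: its centre, 8 mm above its underside; x points along its length to the end that goes in under the housing (three small brass strips), z up. It can be pushed on any of its straight edges; sliding takes some 2 to 7 N.
- seat (a point): Centre of the round heating disc (80 mm across, flush, dark ring) on the plate's top face, on its long centre line 25 mm from the plate's centre toward the outer end; 16 mm above the plate's underside. Axes as the plate's.
- short_jar_centre (a point): The short jar: glass with a flat yellow screw lid, 64 mm across at the widest, about 60 mm round the upper body, 82 mm high, about 0.26 kg, standing on the counter. The point is on its axis half-way up, 41 mm above its foot; z up. Can be gripped across its body.
- short_jar_foot (a point): Centre of the short jar's underside; z up along the jar.
- short_jar: The short jar itself; origin at the centre of its underside, z up.
- plate: The warming plate itself; it starts up to 125 mm before the opening, turned up to 0.25 rad and shifted 12 to 35 mm toward the robot. Wall cabinets hang low over the back of the counter, so there is little room for the wrist beyond its far side. origin at the centre of its underside, x and z as the plate_centre point.
- warmer: The housing with its contact, origin and axes as warmer_mouth. The contact is a bar 110 mm wide, square to x, hidden 22 to 47 mm behind the front face (differs each time). It yields 9 mm, 1 N at first touch to 7 N, then a solid stop. Pressed firmly: 4 N or more on the bar; over 35 N is ramming. Then the plate may creep back a few mm and rests on the bar, held by friction.
- tall_jar_centre (a point): A taller jar, 70 mm across and 114 mm high: leave it. Point half-way up.
- spice_jar_centre (a point): A slim spice jar with a dark cap, 44 mm across and 105 mm high: leave it. Point half-way up.
- low_tin_centre (a point): A low tin, 86 mm across and 40 mm high: leave it. Point half-way up.
- salt_centre (a point): A salt shaker, 44 mm across and 90 mm high, at the back: leave it. Point half-way up.
Not all that is in view belongs to the job. What is shaped like the short_jar but purple or turquoise is not meant.

How it is judged:
By the outcome, as a careful person would: the job done as asked, in the order asked, and still so for the second after the job is handed in, with the robot touching nothing.
It also fails if it takes over 72 s, if anything falls off the work surface, if the arm or the gripper's body presses on something with over 40 N, if the wrist force passes 120 N, or if a joint passes its speed limit or range.

ROBOT

A 6-joint arm with a two-finger parallel gripper is mounted at the origin on a cart in front of the work surface, level with it; the furniture and walls round the work are solid. World frame = base frame: x ahead of the robot, y to its left, z up, the work surface at z = 0. Lengths are in m, angles in rad, forces in N, time in s.
With the tool pointing down it reaches from about 0.3 to 1 m from the base axis. Payload 5.1 kg.
Tool frame: the origin (TCP) lies at the very end of the fingers, on their centre line; the grasp point (between the pads) lies 19 mm behind it (env.pinch_z is the distance from the TCP to the grasp point, in m); z points along the fingers, y is the line along which they close (so a half turn about z gives the same grasp; the last joint's range is limited). The gripper opens to 95 mm and grips with 3 to 60 N. Pads are 20 mm wide; open, the fingers measure 119 mm over their backs; the gripper's body (75 mm by 180 mm) begins 59 mm behind the grasp point.
Start: joints at [-1.337, 0.124, 1.65, -0, 1.367, -0.083], TCP at [0.202, -0.618, 0.215] pointing down, gripper open.
Joint ranges: [-2.61, 2.61], [-1.02, 2.33], [0.03, 2.71], [-1.35, 4.49], [0.32, 2.68], [-2.91, 2.91]. Speed limits (rad/s): [2.57, 2.57, 3.14, 3.14, 3.14, 3.14].

INTERFACE

Orientations are given as a unit quaternion [x, y, z, w].
In Python, from plant import get_state, vision, env gives the robot as it stands. The module is installed in compiled form; this text tells all that it offers.
- The arm moves only by the shell command python3 -m handwheel 'ROWS'. ROWS is JSON, one flat list of numbers, 7 for each row, row after row: the turn, a rotation vector about the tool's x, y, z in rad, then the shift along the tool's x, y, z in mm, then the finger opening in mm, from 0 to 95.1. A call has 1 to 20 rows; each row shifts and turns the commanded pose from where the row before left it, along the tool's axes as they then stand; what a row does not reach is not made up. A row lasts 1/10 s, in which the tool goes at most 50 mm and 8.59 degrees, less where a joint would pass 70% of its speed; a pose out of reach is approached as far as the arm can. A call with a gripper value outside its range is refused whole. The fingers move at their own pace and stop on an object; the grip force is fixed at half the most. Time passes only in rows, so rows that do not move let the fingers close. It gives the time, the measured TCP pose, the force, the opening and the grip force at its end, in the units of the state.
- get_state(): the state, without advancing time (a new reading comes with each control period).
- vision.capture(name): name is "scene" or "top"; returns the picture (480x640x3 uint8, red, green, blue); there is no depth.
- vision.camera_params(name): a dict with "mtx" (3x3 intrinsics, pixels), "R" (3x3) and "t" (3): a world point X has camera coordinates R X + t. Camera axes: x right, y down, z forward; pixel columns grow to the right and rows downward; lengths in m; the calibration is good to about 2 mm. A picture is of the moment at which its call begins. camera_params takes no time and is no camera call.
- env.close_job(): hands the job in; it is judged then, once.
The state is a dict: "time": time; "qpos": joint angles; "joint_vel": joint speeds; "tau": joint torques, N m; "tool_pos": TCP position; "tool_rot": TCP orientation; "force": force on the tool from outside, world axes, zero at the start; "moment": the same for the moment, N m; "gripper_width": finger opening in m; "gripper_force": force on a finger pad.
Only numpy, scipy, OpenCV 4.12 (cv2) and the standard library are available. Lean on these libraries where they do the work, as an engineer would, in place of code of your own. Each camera call takes 0.05 s, during which the arm holds its last target. There are 200 camera calls.

## Working session

There is one attempt and no reset: what is moved stays moved. The work goes in short steps, Python scripts to look and compute and a shell command to move; the robot and the scene stay as the last step left them, time stands still between calls to the robot, and variables do not carry over. Pictures are saved under pics/ and viewed, at most 10 in all, crops included, and the job is handed in when it is done.

```bash
mkdir -p pics; python3 - <<'E'
from plant import get_state, vision, env
import cv2,numpy as np
for n in("scene","top"):
    im=vision.capture(n); cv2.imwrite(f"pics/{n}0.png",im[:,:,::-1]); p=vision.camera_params(n); print(n,p["mtx"].round(1).tolist(),p["R"].round(3).tolist(),p["t"].round(3).tolist(), (-p["R"].T@p["t"]).round(3))
s=get_state(); print(s)
E
```

```text
scene [[610.3, 0.0, 318.4], [0.0, 610.3, 229.5], [0.0, 0.0, 1.0]] [[-0.825, -0.565, 0.02], [-0.241, 0.32, -0.916], [0.511, -0.76, -0.401]] [0.53, 0.136, 1.464] [-0.279  1.369  0.701]
top [[530.1, 0.0, 316.2], [0.0, 530.1, 240.1], [0.0, 0.0, 1.0]] [[0.015, -1.0, 0.017], [-0.991, -0.017, -0.133], [0.133, -0.015, -0.991]] [0.176, 0.534, 1.493] [0.329 0.207 1.547]
{'time': 0.1, 'qpos': array([-1.33659864e+00,  1.24444224e-01,  1.65150395e+00, -3.00762855e-05,
        1.36744324e+00, -8.26103247e-02]), 'joint_vel': array([ 0.0014895 , -0.00131767, -0.00158899, -0.00163031,  0.00175482,
       -0.00056527]), 'tau': array([ 3.42867288e-04, -4.18880117e+01, -3.61096251e+01,  7.76106678e-02,
        4.61581524e-02, -6.68224857e-05]), 'tool_pos': array([ 0.20232714, -0.61712812,  0.21352693]), 'tool_rot': array([ 9.87479416e-01,  1.57745343e-01, -8.27854050e-05, -8.95683745e-04]), 'force': array([ 0.35712635, -0.51956582,  0.32972769]), 'moment': array([ 0.04076264, -0.03255033,  0.03347411]), 'gripper_force': 0.0, 'gripper_width': 0.09503903089523309}
```

View pics/top0.png

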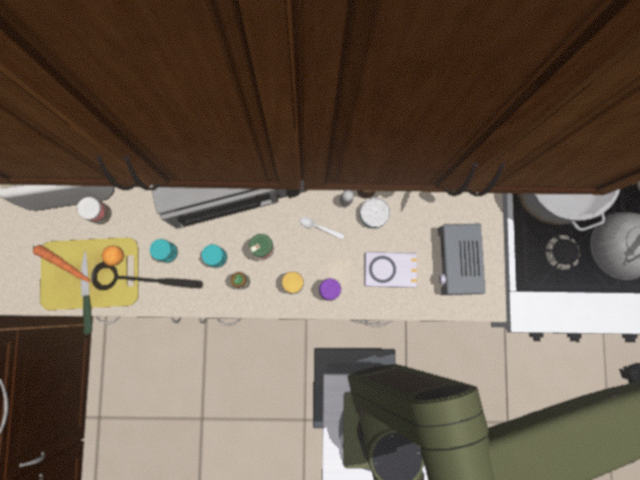

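View pics/scene0.png

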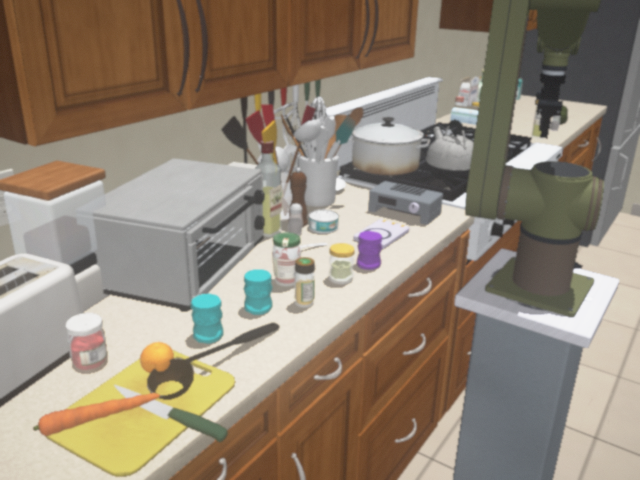

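The top view shows the plate (~390,269), with its brass end to the right, the housing at (~462,260), the yellow-lid short jar at (292,282), and the purple decoy at (330,289). I'll take an enlarged crop next.

```bash
python3 - <<'E'
import cv2
im=cv2.imread("pics/top0.png")[205:325,275:495]
cv2.imwrite("pics/c1.png",cv2.resize(im,None,fx=3.6,fy=3.6,interpolation=cv2.INTER_CUBIC))
im=cv2.imread("pics/scene0.png")[170:290,310:460]
cv2.imwrite("pics/c2.png",cv2.resize(im,None,fx=5,fy=5,interpolation=cv2.INTER_CUBIC))
E
```

```text
(no output)
```

View pics/c1.png

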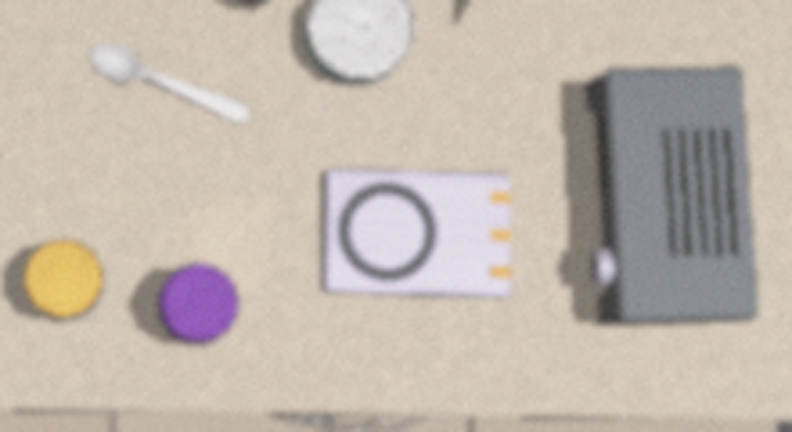

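View pics/c2.png

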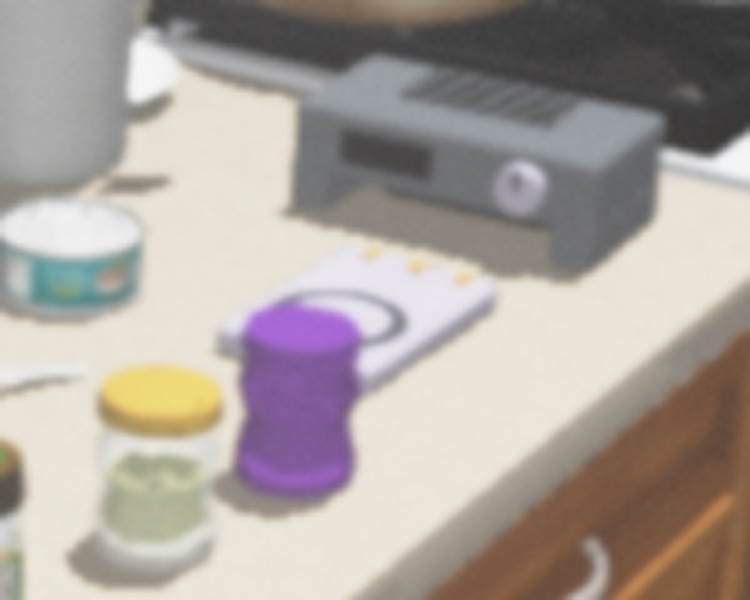

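The crops show the plate with its brass strips facing the housing opening. The yellow-lidded jar's lid is at c1 (63,278).

```bash
cat > h.py <<'E'
import numpy as np
from plant import vision
def back(n,u,v,z):
    p=vision.camera_params(n); d=p["R"].T@np.linalg.inv(p["mtx"])@[u,v,1]; c=-p["R"].T@p["t"]
    return (c+d*(z-c[2])/d[2])
def proj(n,X):
    p=vision.camera_params(n); q=p["mtx"]@(p["R"]@np.array(X)+p["t"]); return q[:2]/q[2]
E
python3 - <<'E'
from h import *
t=lambda x,y,z:back("top",(x+.5)/3.6-.5+275,(y+.5)/3.6-.5+205,z)*1000
s=lambda x,y,z:back("scene",(x+.5)/5-.5+310,(y+.5)/5-.5+170,z)*1000
H=[t(*c,.07) for c in((607,68),(740,68),(757,318),(622,322))]
P=[t(*c,.016) for c in((325,171),(511,174),(510,297),(326,292))]
for n,Q in(("H",H),("P",P)): print(n,np.round(Q,0).tolist(),np.mean(Q,0).round(1))
for n,a in(("lid",(63,278,.082)),("purple",(198,303,.08)),("tin",(358,35,.04)),("ring",(388,231,.016)),("dial",(605,266,.04)),("edge",(300,412,0))): print(n,t(*a).round(1))
print("scene")
for n,a in(("Hleftbot",(290,211,0)),("Hrightbot",(572,281,0)),("Htop far L",(302,103,.07)),("Htop near",(556,152,.07)),("lid",(160,392,.082)),("Pcorner",(218,342,.016)),("Pfar right",(495,296,.016)),("Pfar left",(350,240,.016))): print(n,s(*a).round(1))
E
```

```text
H [[580.0, -174.0, 70.0], [582.0, -280.0, 70.0], [386.0, -288.0, 70.0], [381.0, -182.0, 70.0]] [ 482.2 -231.    70. ]
P [[501.0, 42.0, 16.0], [501.0, -109.0, 16.0], [402.0, -107.0, 16.0], [403.0, 41.0, 16.0]] [451.6 -33.1  16. ]
lid [407.6 250.1  82. ]
purple [390.2 146.3  80. ]
tin [608.5  18.4  40. ]
ring [453.1  -8.8  16. ]
dial [ 426.1 -177.7   40. ]
edge [307.6  60.1   0. ]
scene
Hleftbot [ 571.3 -164.9   -0. ]
Hrightbot [ 383.3 -169.9   -0. ]
Htop far L [ 569.4 -168.8   70. ]
Htop near [ 408.3 -186.7   70. ]
lid [405.1 251.9  82. ]
Pcorner [486.8  59.9  16. ]
Pfar right [393.9 -88.5  16. ]
Pfar left [ 500.5 -111.6   16. ]
```

```bash
python3 -m handwheel '[0,0,0.14,0,0,0,90, 0,0,0.14,0,0,0,90, 0,0,0,12.2,-36,0,90, 0,0,0,12.2,-36,0,90, 0,0,0,12.2,-36,0,90, 0,0,0,12.2,-36,0,90, 0,0,0,12.2,-36,0,90, 0,0,0,12.2,-36,0,90, 0,0,0,12.2,-36,0,90, 0,0,0,12.2,-36,0,90, 0,0,0,12.2,-36,0,90, 0,0,0,12.2,-36,0,90, 0,0,0,12.2,-36,0,90, 0,0,0,12.2,-36,0,90, 0,0,0,12.2,-36,0,90, 0,0,0,12.2,-36,0,90, 0,0,0,12.2,-36,0,90, 0,0,0,12.2,-36,0,90]'
```

```text
time: 1.9
tool_pos: [0.3762, -0.0332, 0.2144]
tool_rot: [1.0, 0.018, 0.0, 0.0]
force: [0.7, -0.6, 0.1]
gripper_width: 0.0901
gripper_force: 0.0
```

```bash
python3 -m handwheel '[0,0,0,0,0,40,90, 0,0,0,0,0,40,90, 0,0,0,0,0,40,90, 0,0,0,0,0,40,90, 0,0,0,0,0,30,90, 0,0,0,0,0,17,90, 0,0,0,0,0,0,90]'
python3 - <<'E'
from plant import vision
import cv2
im=vision.capture("top")[205:325,275:495,::-1]
im2=vision.capture("scene")[140:290,310:460,::-1]
a=cv2.resize(im,None,fx=3,fy=3,interpolation=cv2.INTER_CUBIC)
b=cv2.resize(im2,None,fx=3.3,fy=3.3,interpolation=cv2.INTER_CUBIC)
cv2.imwrite("pics/d.png",a)
E
```

```text
time: 2.6
tool_pos: [0.3732, -0.0341, 0.0045]
tool_rot: [1.0, 0.018, -0.004, -0.001]
force: [0.2, 0.8, 0.2]
gripper_width: 0.0901
gripper_force: 0.0
```

```bash
python3 -m handwheel '[0,0,0,5,0,0,90, 0,0,0,5,0,0,90, 0,0,0,4,0,0,90, 0,0,0,2,0,0,90]'; python3 -m handwheel '[0,0,0,2,0,0,90, 0,0,0,2,0,0,90]'; python3 -m handwheel '[0,0,0,2,0,0,90, 0,0,0,2,0,0,90]'; python3 -m handwheel '[0,0,0,2,0,0,90, 0,0,0,2,0,0,90]'
```

```text
time: 3.1
tool_pos: [0.393, -0.0345, 0.0083]
tool_rot: [1.0, 0.018, 0.0, 0.0]
force: [-3.0, -0.5, 1.8]
gripper_width: 0.09
gripper_force: 1.4
time: 3.3
tool_pos: [0.396, -0.034, 0.0076]
tool_rot: [1.0, 0.019, -0.001, -0.0]
force: [-4.1, 0.3, 3.0]
gripper_width: 0.0896
gripper_force: 1.9
time: 3.5
tool_pos: [0.4002, -0.0338, 0.0075]
tool_rot: [1.0, 0.018, -0.0, -0.0]
force: [-3.0, 0.2, 2.5]
gripper_width: 0.09
gripper_force: 1.8
time: 3.7
tool_pos: [0.4044, -0.0337, 0.0075]
tool_rot: [1.0, 0.018, -0.0, -0.0]
force: [-2.7, -0.6, 0.9]
gripper_width: 0.0898
gripper_force: 1.5
```

```bash
python3 -m handwheel '[0,0,0,3,0,0,90, 0,0,0,3,0,0,90, 0,0,0,2.5,0,0,90, 0,0,0,2,0,0,90, 0,0,0,0,0,0,90]'; python3 -m handwheel '[0,0,0,-10,0,0,90, 0,0,0,-20,0,-5,90, 0,0,0,-10,0,-30,90, 0,0,0,0,0,-35,90, 0,0,0,0,0,-40,90,0,0,0,0,0,-10,90]'
python3 - <<'E'
from plant import vision
import cv2
im=vision.capture("top")[:,:,::-1]; cv2.imwrite("pics/top1.png",im)
cv2.imwrite("pics/e1.png",cv2.resize(im[205:325,275:495],None,fx=3.6,fy=3.6,interpolation=cv2.INTER_CUBIC))
im=vision.capture("scene")[:,:,::-1]; cv2.imwrite("pics/scene1.png",im)
E
```

```text
time: 4.2
tool_pos: [0.4154, -0.0335, 0.0077]
tool_rot: [1.0, 0.018, 0.0, 0.0]
force: [0.7, -0.5, -0.7]
gripper_width: 0.0901
gripper_force: 0.4
time: 4.8
tool_pos: [0.3776, -0.0356, 0.1329]
tool_rot: [1.0, 0.018, 0.005, 0.001]
force: [0.4, -0.1, 0.9]
gripper_width: 0.0903
gripper_force: 0.0
```

View pics/e1.png

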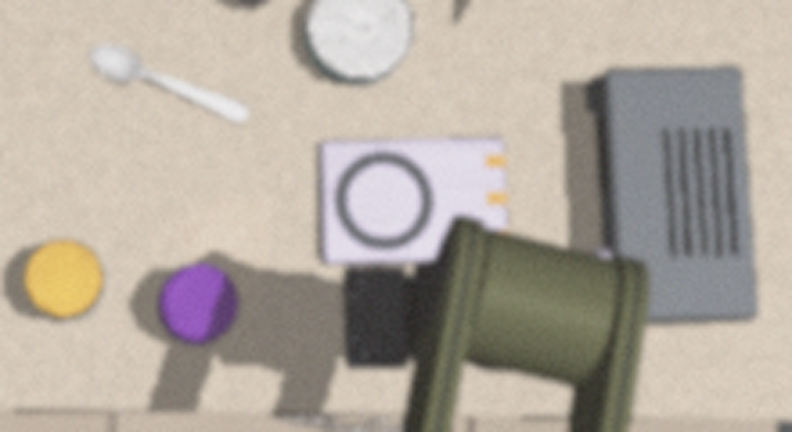

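```bash
python3 -m handwheel '[0,0,0,24.4,-24,0,60, 0,0,0,24.4,-24,0,60, 0,0,0,24.4,-24,0,60, 0,0,0,24.4,-24,0,60, 0,0,-0.143,0,0,0,60, 0,0,-0.143,0,0,0,60, 0,0,-0.143,0,0,0,60, 0,0,-0.143,0,0,0,60, 0,0,-0.143,0,0,0,60, 0,0,-0.143,0,0,0,60, 0,0,-0.143,0,0,0,60, 0,0,-0.143,0,0,0,60, 0,0,-0.143,0,0,0,60, 0,0,-0.143,0,0,0,60, 0,0,-0.141,0,0,0,60, 0,0,0,0,0,0,60]'
```

```text
time: 6.5
tool_pos: [0.4673, 0.0645, 0.1251]
tool_rot: [0.694, 0.72, -0.001, -0.001]
force: [0.8, -0.0, 0.3]
gripper_width: 0.0598
gripper_force: 0.0
```

```bash
python3 -m handwheel '[0,0,0,0,5,30,60, 0,0,0,0,0,35,60, 0,0,0,0,0,30,60, 0,0,0,0,0,17,60, 0,0,0,0,0,5,60, 0,0,0,0,0,0,60]'; python3 -m handwheel '[0,0,0,-5,0,0,60, 0,0,0,-4,0,0,60, 0,0,0,-3,0,0,60, 0,0,0,-3,0,0,60]'
```

```text
time: 7.1
tool_pos: [0.4725, 0.0648, 0.0092]
tool_rot: [0.695, 0.719, -0.001, -0.001]
force: [-0.4, -0.1, 0.4]
gripper_width: 0.0602
gripper_force: 0.0
time: 7.5
tool_pos: [0.4753, 0.0499, 0.0118]
tool_rot: [0.694, 0.72, 0.001, 0.0]
force: [-0.2, 3.0, 1.7]
gripper_width: 0.0596
gripper_force: 1.8
```

```bash
python3 -m handwheel '[0,0,0,3,0,2,60, 0,0,0,-2,0,3,60, 0,0,0,-3,0,0,60, 0,0,0,-4,0,0,60, 0,0,0,-4,0,0,60, 0,0,0,-4,0,0,60, 0,0,0,-4,0,0,60, 0,0,0,-4,0,0,60]'; python3 -m handwheel '[0,0,0,-4,0,0,60, 0,0,0,-4,0,0,60, 0,0,0,-4,0,0,60, 0,0,0,-4,0,0,60, 0,0,0,-4,0,0,60, 0,0,0,-4,0,0,60, 0,0,0,-4,0,0,60, 0,0,0,-4,0,0,60,0,0,0,-4,0,0,60,0,0,0,-4,0,0,60]'; python3 - <<'E'
from plant import vision
import cv2
im=vision.capture("top")[:,:,::-1]; cv2.imwrite("pics/top2.png",im)
a=cv2.resize(im[205:325,335:495],None,fx=4,fy=4,interpolation=cv2.INTER_CUBIC); cv2.imwrite("pics/f.png",a)
E
```

```text
time: 8.3
tool_pos: [0.4751, 0.0275, 0.0056]
tool_rot: [0.694, 0.72, -0.0, -0.0]
force: [-0.6, 2.0, -0.7]
gripper_width: 0.0599
gripper_force: 0.9
time: 9.3
tool_pos: [0.4767, -0.0125, 0.0057]
tool_rot: [0.694, 0.72, 0.0, -0.0]
force: [-0.1, 2.3, -0.5]
gripper_width: 0.0604
gripper_force: 0.9
```

View pics/f.png

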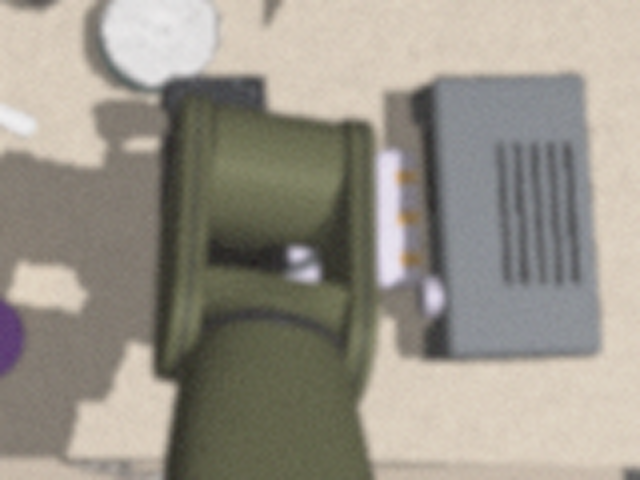

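```bash
python3 - <<'E'
from h import *
t=lambda x,y,z:back("top",(x+.5)/4-.5+335,(y+.5)/4-.5+205,z)*1000
for n,a in(("strips",(404,176,.016)),("",(409,218,.016)),("",(411,260,.016)),("topL",(404,150,.016)),("botL",(409,287,.016)),("H",(437,76,.07)),("H",(449,356,.07)),("H",(581,74,.07)),("H",(598,352,.07)),("inside leg",(430,355,.0)),("",(412,85,0))): print(n,t(*a).round(1))
E
```

```text
strips [ 514.6 -164.6   16. ]
 [ 483.8 -167.8   16. ]
 [ 453.2 -168.8   16. ]
topL [ 533.7 -164.9   16. ]
botL [ 433.6 -167.    16. ]
H [ 579.8 -176.1   70. ]
H [ 382.3 -181.    70. ]
H [ 583.  -278.7   70. ]
H [ 386.6 -285.4   70. ]
inside leg [ 385.3 -185.5    0. ]
 [ 584.6 -175.5    0. ]
```

```bash
python3 -m handwheel '[0,0,0,-4,0,0,60, 0,0,0,-4,0,0,60, 0,0,0,-4,0,0,60, 0,0,0,-4,0,0,60, 0,0,0,-4,0,0,60]'; for i in 1 2 3; do :; done; python3 -m handwheel '[0,0,0,-2,0,0,60, 0,0,0,-2,0,0,60]'; python3 -m handwheel '[0,0,0,-2,0,0,60, 0,0,0,-2,0,0,60]'; python3 -m handwheel '[0,0,0,-2,0,0,60]'
```

```text
time: 9.85
tool_pos: [0.4775, -0.0324, 0.0057]
tool_rot: [0.694, 0.72, 0.0, 0.0]
force: [0.4, 3.0, 1.1]
gripper_width: 0.06
gripper_force: 1.2
time: 10.05
tool_pos: [0.4777, -0.0363, 0.0058]
tool_rot: [0.694, 0.72, 0.0, 0.0]
force: [-0.6, 2.9, 0.4]
gripper_width: 0.0598
gripper_force: 1.3
time: 10.25
tool_pos: [0.4778, -0.0402, 0.0057]
tool_rot: [0.694, 0.72, 0.0, 0.0]
force: [-0.1, 3.3, 1.0]
gripper_width: 0.0599
gripper_force: 1.4
time: 10.35
tool_pos: [0.4779, -0.0422, 0.0058]
tool_rot: [0.694, 0.72, 0.0, 0.0]
force: [-0.5, 3.6, 2.0]
gripper_width: 0.06
gripper_force: 1.4
```

```bash
python3 -m handwheel '[0,0,0,-2,0,0,60]'; python3 -m handwheel '[0,0,0,-2,0,0,60]'; python3 -m handwheel '[0,0,0,-2,0,0,60]'; python3 -m handwheel '[0,0,0,-2,0,0,60]'
```

```text
time: 10.45
tool_pos: [0.4779, -0.0442, 0.0057]
tool_rot: [0.694, 0.72, 0.0, 0.0]
force: [-0.3, 2.9, 1.5]
gripper_width: 0.0603
gripper_force: 1.4
time: 10.55
tool_pos: [0.478, -0.0462, 0.0057]
tool_rot: [0.694, 0.72, 0.0, 0.0]
force: [0.4, 3.6, 0.7]
gripper_width: 0.0603
gripper_force: 1.5
time: 10.65
tool_pos: [0.4781, -0.0482, 0.0057]
tool_rot: [0.694, 0.72, 0.0, 0.0]
force: [0.6, 3.2, 1.4]
gripper_width: 0.0601
gripper_force: 1.5
time: 10.75
tool_pos: [0.4782, -0.0503, 0.0058]
tool_rot: [0.694, 0.72, 0.0, 0.0]
force: [-0.2, 3.0, 1.0]
gripper_width: 0.0601
gripper_force: 1.5
```

```bash
python3 -m handwheel '[0,0,0,-2,0,0,60]'; python3 -m handwheel '[0,0,0,-2,0,0,60]'; python3 -m handwheel '[0,0,0,-2,0,0,60]'; python3 -m handwheel '[0,0,0,-2,0,0,60]'
```

```text
time: 10.85
tool_pos: [0.4782, -0.0523, 0.0057]
tool_rot: [0.694, 0.72, 0.0, 0.0]
force: [-0.2, 3.0, 1.0]
gripper_width: 0.06
gripper_force: 1.6
time: 10.95
tool_pos: [0.4783, -0.0543, 0.0057]
tool_rot: [0.694, 0.72, 0.0, 0.0]
force: [0.2, 2.7, 1.9]
gripper_width: 0.0601
gripper_force: 1.6
time: 11.05
tool_pos: [0.4783, -0.0561, 0.0057]
tool_rot: [0.694, 0.72, 0.0, -0.0]
force: [-0.5, 5.2, 2.2]
gripper_width: 0.0599
gripper_force: 2.6
time: 11.15
tool_pos: [0.4784, -0.0577, 0.0057]
tool_rot: [0.694, 0.72, 0.0, -0.001]
force: [-1.5, 6.6, 2.8]
gripper_width: 0.0603
gripper_force: 3.3
```

```bash
python3 -m handwheel '[0,0,0,-2,0,0,60]'; python3 -m handwheel '[0,0,0,-2,0,0,60]'; python3 -m handwheel '[0,0,0,-1,0,0,60,0,0,0,0,0,0,60]'
```

```text
time: 11.25
tool_pos: [0.4784, -0.0594, 0.0057]
tool_rot: [0.694, 0.72, 0.001, -0.001]
force: [0.0, 6.8, 3.5]
gripper_width: 0.0599
gripper_force: 4.0
time: 11.35
tool_pos: [0.4784, -0.061, 0.0057]
tool_rot: [0.694, 0.72, 0.001, -0.001]
force: [-1.0, 9.8, 3.4]
gripper_width: 0.06
gripper_force: 4.7
time: 11.55
tool_pos: [0.4784, -0.0619, 0.0057]
tool_rot: [0.694, 0.72, 0.001, -0.001]
force: [-0.5, 9.0, 4.9]
gripper_width: 0.0598
gripper_force: 4.4
```

```bash
python3 -m handwheel '[0,0,0,-1,0,0,60,0,0,0,-0.5,0,0,60,0,0,0,0,0,0,60]'; python3 -m handwheel '[0,0,0,1,0,0,60, 0,0,0,1,0,0,60, 0,0,0,1,0,0,60, 0,0,0,1,0,0,60, 0,0,0,1,0,0,60, 0,0,0,1,0,0,60, 0,0,0,2,0,0,60, 0,0,0,2,0,0,60]';python3 -m handwheel '[0,0,0,10,0,0,60, 0,0,0,20,0,0,60, 0,0,0,20,0,-30,80, 0,0,0,20,0,-40,92, 0,0,0,20,0,-40,92, 0,0,0,30,0,-30,92, 0,0,0,30,0,0,92, 0,0,0,30,0,0,92, 0,0,0,30,0,0,92, 0,0,0,30,0,0,92, 0,0,0,30,-15,0,92, 0,0,0,25,-30,0,92, 0,0,0,0,-15,0,92,0,0,0,0,0,0,92]'
python3 - <<'E'
from plant import vision
import cv2
for n in("top","scene"):
    im=vision.capture(n)[:,:,::-1]; cv2.imwrite(f"pics/{n}3.png",im)
    if n=="top": cv2.imwrite("pics/g.png",cv2.resize(im[205:325,275:495],None,fx=3.6,fy=3.6,interpolation=cv2.INTER_CUBIC))
E
```

```text
time: 11.85
tool_pos: [0.4784, -0.063, 0.0058]
tool_rot: [0.694, 0.72, 0.001, -0.002]
force: [-0.9, 9.9, 3.9]
gripper_width: 0.0596
gripper_force: 5.2
time: 12.65
tool_pos: [0.4784, -0.0548, 0.0056]
tool_rot: [0.694, 0.72, -0.0, 0.0]
force: [0.0, -0.2, 0.2]
gripper_width: 0.0602
gripper_force: 0.0
time: 14.05
tool_pos: [0.4055, 0.2389, 0.1453]
tool_rot: [0.693, 0.721, -0.0, -0.0]
force: [0.0, -0.4, 0.6]
gripper_width: 0.092
gripper_force: 0.0
```

View pics/g.png

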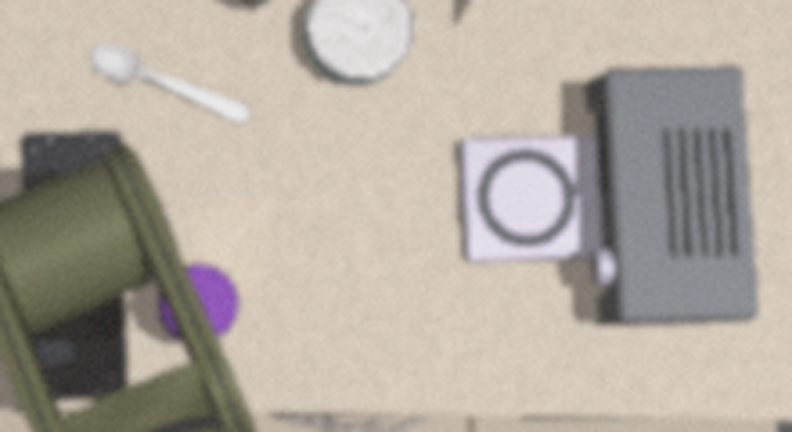

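```bash
python3 - <<'E'
from h import *
t=lambda x,y,z:back("top",(x+.5)/3.6-.5+275,(y+.5)/3.6-.5+205,z)*1000
for n,a in(("ring",(526,197,.016)),("corner",(461,139,.016)),("c",(466,261,.016)),("prev ring",(384,199,.016)),("tin",(358,35,.04))): print(n,t(*a).round(1))
E
python3 -m handwheel '[0,0,0,12,0,0,92, 0,0,0,0,0,30,92, 0,0,0,0,0,30,92, 0,0,0,0,0,30,92, 0,0,0,0,0,20,92, 0,0,0,0,0,9,92, 0,0,0,0,0,0,92]'
```

```text
ring [ 482.4 -120.7   16. ]
corner [528.8 -68.3  16. ]
c [429.9 -71.6  16. ]
prev ring [478.9  -5.6  16. ]
tin [608.5  18.4  40. ]
time: 14.85
tool_pos: [0.4066, 0.2497, 0.0254]
tool_rot: [0.694, 0.72, -0.001, -0.001]
force: [-0.0, -0.6, -0.5]
gripper_width: 0.0921
gripper_force: 0.0
```

```bash
python3 -m handwheel '[0,0,0,0,0,0,75, 0,0,0,0,0,0,66, 0,0,0,0,0,0,50, 0,0,0,0,0,0,50, 0,0,0,0,0,0,50, 0,0,0,0,0,0,50]'; python3 -m handwheel '[0,0,0,0,0,-5,50, 0,0,0,0,0,-25,50, 0,0,0,0,0,-30,50, 0,0,0,0,0,-30,50,0,0,0,0,0,-20,50, 0,0,0,0,0,0,50]'
```

```text
time: 15.45
tool_pos: [0.4071, 0.2502, 0.0274]
tool_rot: [0.694, 0.72, 0.0, -0.0]
force: [-2.6, -0.2, 4.8]
gripper_width: 0.0613
gripper_force: 30.0
time: 16.05
tool_pos: [0.4088, 0.2508, 0.1397]
tool_rot: [0.694, 0.72, 0.003, 0.001]
force: [0.5, 0.2, -3.0]
gripper_width: 0.0612
gripper_force: 30.0
```

```bash
python3 - <<'E'
from plant import vision
import cv2
im=vision.capture("scene")[:,:,::-1]; cv2.imwrite("pics/s4.png",im)
cv2.imwrite("pics/h.png",cv2.resize(im[110:310,220:420],None,fx=3,fy=3,interpolation=cv2.INTER_CUBIC))
E
```

```text
(no output)
```

View pics/h.png

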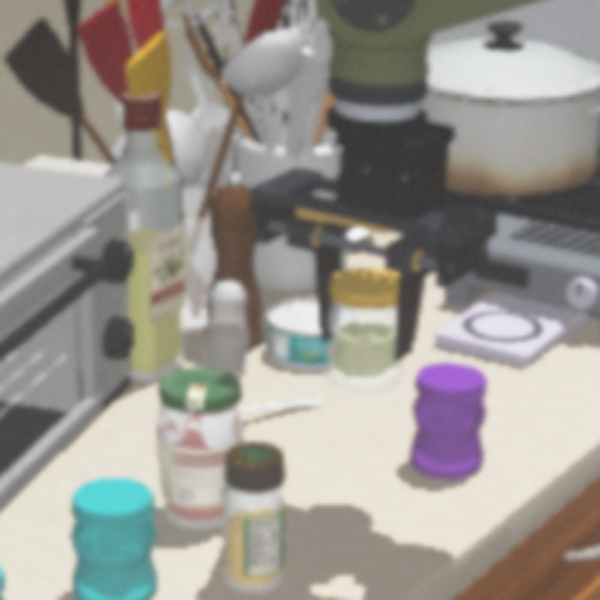

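The jar is held upright and clear of the counter, and the plate sits under the housing. Next I'll carry the jar to the seat.

```bash
python3 -m handwheel '[0,0,0,-10,1.8,0,50, 0,0,0,-20,3,0,50, 0,0,0,-30,5,0,50, 0,0,0,-35,6,0,50, 0,0,0,-35,6,0,50, 0,0,0,-35,6,0,50, 0,0,0,-35,6,0,50, 0,0,0,-35,6,0,50, 0,0,0,-35,6,0,50, 0,0,0,-35,6,0,50, 0,0,0,-28,4,0,50, 0,0,0,-20,3,0,50, 0,0,0,-12,2,0,50, 0,0,0,-8,1,0,50, 0,0,0,0,0,0,50, 0,0,0,0,0,0,50]'
```

```text
time: 17.7
tool_pos: [0.4821, -0.1199, 0.1361]
tool_rot: [0.694, 0.72, -0.0, -0.001]
force: [-0.0, -0.5, -2.7]
gripper_width: 0.0607
gripper_force: 30.0
```

```bash
python3 -m handwheel '[0,0,0,0,0,15,50, 0,0,0,0,0,25,50, 0,0,0,0,0,22,50, 0,0,0,0,0,12,50, 0,0,0,0,0,6,50, 0,0,0,0,0,0,50]'; python3 - <<'E'
from plant import vision
import cv2
a=vision.capture("scene")[:,:,::-1]; cv2.imwrite("pics/s5.png",a)
b=vision.capture("top")[:,:,::-1]; cv2.imwrite("pics/t5.png",b)
A=cv2.resize(a[150:270,330:460],(520,480),interpolation=cv2.INTER_CUBIC); B=cv2.resize(b[220:300,390:460],(260,297),interpolation=cv2.INTER_CUBIC)
import numpy as np
C=np.zeros((480,780,3),np.uint8); C[:,:520]=A; C[:297,520:]=B; cv2.imwrite("pics/i.png",C)
E
```

```text
time: 18.3
tool_pos: [0.482, -0.12, 0.0558]
tool_rot: [0.694, 0.72, -0.0, -0.001]
force: [-0.3, 0.8, -4.2]
gripper_width: 0.0609
gripper_force: 30.0
```

View pics/i.png

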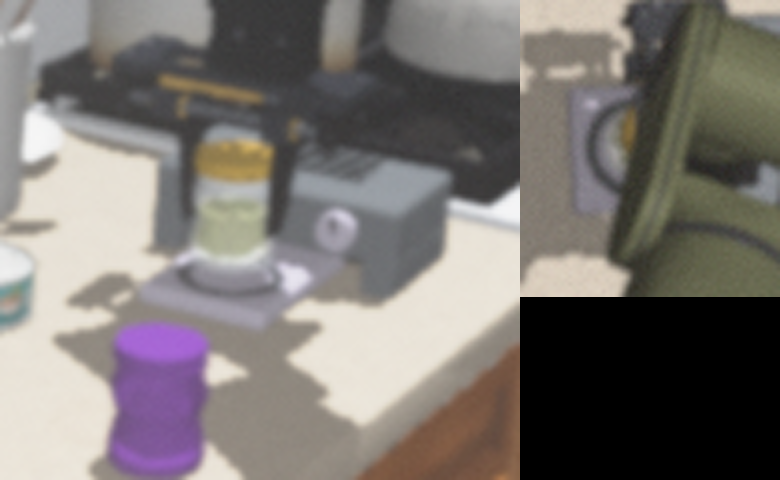

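```bash
python3 - <<'E'
from h import *
f=lambda X:((proj("scene",X)-[330,150]+.5)*4-.5).round(1)
print("seat",f([.482,-.120,.016]),"lid top",f([.482,-.120,.112]),"lid top half", f([.482,-.120,.098]))
import itertools
for a in np.linspace(0,2*np.pi,8,endpoint=False): print(f([.482+.04*np.cos(a),-.12+.04*np.sin(a),.016]),end=" ")
print(); print("outer corner near robot",f([.4299,-.0716,.016]),"far",f([.5288,-.0683,.016]))
E
```

```text
seat [227.5 274.2] lid top [236.1 151. ] lid top half [234.8 169.3]
[180.1 261.7] [174.9 277.1] [200.9 291.1] [243.3 295.3] [276.  286.9] [279.6 271.4] [253.1 257.8] [212.3 253.9] 
outer corner near robot [259.5 312.1] far [136.9 281. ]
```

```bash
python3 -m handwheel '[0,0,0,0,0,4,50, 0,0,0,0,0,4,50, 0,0,0,0,0,2,50, 0,0,0,0,0,0,50]'; python3 -m handwheel '[0,0,0,0,0,1,50, 0,0,0,0,0,0,50]'; python3 -m handwheel '[0,0,0,0,0,1,50, 0,0,0,0,0,0,50]'; python3 -m handwheel '[0,0,0,0,0,0.6,50, 0,0,0,0,0,0,50]'
```

```text
time: 18.8
tool_pos: [0.4822, -0.1204, 0.0463]
tool_rot: [0.694, 0.72, -0.0, -0.0]
force: [-0.7, -0.3, -3.9]
gripper_width: 0.0612
gripper_force: 30.0
time: 19.0
tool_pos: [0.4825, -0.1205, 0.0456]
tool_rot: [0.694, 0.72, -0.0, -0.0]
force: [0.1, 0.1, -2.2]
gripper_width: 0.061
gripper_force: 30.0
time: 19.2
tool_pos: [0.4825, -0.1205, 0.0446]
tool_rot: [0.694, 0.72, -0.0, -0.0]
force: [-0.1, 0.4, -3.8]
gripper_width: 0.0608
gripper_force: 30.0
time: 19.4
tool_pos: [0.4825, -0.1205, 0.044]
tool_rot: [0.694, 0.72, -0.0, -0.0]
force: [-0.4, 0.2, -3.6]
gripper_width: 0.0611
gripper_force: 30.0
```

```bash
python3 -m handwheel '[0,0,0,0,0,0.6,50, 0,0,0,0,0,0,50]'; python3 -m handwheel '[0,0,0,0,0,0.5,50, 0,0,0,0,0,0,50]';  python3 -m handwheel '[0,0,0,0,0,0.5,50, 0,0,0,0,0,0,50]'
```

```text
time: 19.6
tool_pos: [0.4825, -0.1205, 0.0435]
tool_rot: [0.694, 0.72, 0.0, 0.0]
force: [-0.8, 0.3, -3.2]
gripper_width: 0.0608
gripper_force: 30.0
time: 19.8
tool_pos: [0.4826, -0.1206, 0.0434]
tool_rot: [0.694, 0.72, -0.0, -0.0]
force: [-1.8, 0.4, 1.8]
gripper_width: 0.0611
gripper_force: 30.0
time: 20.0
tool_pos: [0.4826, -0.1205, 0.0434]
tool_rot: [0.694, 0.72, -0.0, -0.0]
force: [-3.8, 0.6, 5.9]
gripper_width: 0.061
gripper_force: 30.0
```

```bash
python3 -m handwheel '[0,0,0,0,0,-0.6,50, 0,0,0,0,0,0,50, 0,0,0,0,0,0,62, 0,0,0,0,0,0,66, 0,0,0,0,0,0,75, 0,0,0,0,0,0,90, 0,0,0,0,0,0,92, 0,0,0,0,0,0,92]'; python3 -m handwheel '[0,0,0,0,0,-10,92, 0,0,0,0,0,-25,92, 0,0,0,0,0,-40,92, 0,0,0,0,0,-40,92, 0,0,0,40,-10,-20,92, 0,0,0,45,-45,0,92, 0,0,0,45,-45,0,92, 0,0,0,45,-30,0,92, 0,0,0,0,0,0,92,0,0,0,0,0,0,92]'; python3 - <<'E'
from plant import vision
import cv2,numpy as np
a=vision.capture("scene")[:,:,::-1]
b=vision.capture("top")[:,:,::-1]
A=cv2.resize(a[170:270,330:460],(520,400),interpolation=cv2.INTER_CUBIC); B=cv2.resize(b[220:300,390:460],(280,320),interpolation=cv2.INTER_CUBIC)
C=np.zeros((400,800,3),np.uint8); C[:,:520]=A; C[:320,520:]=B; cv2.imwrite("pics/j.png",C)
E
```

```text
time: 20.8
tool_pos: [0.4826, -0.1205, 0.043]
tool_rot: [0.694, 0.72, 0.0, 0.0]
force: [-0.1, -0.6, -0.2]
gripper_width: 0.0901
gripper_force: 0.0
time: 21.8
tool_pos: [0.3685, 0.0283, 0.179]
tool_rot: [0.693, 0.721, 0.001, 0.001]
force: [0.9, 1.3, 0.4]
gripper_width: 0.0922
gripper_force: 0.0
```

View pics/j.png

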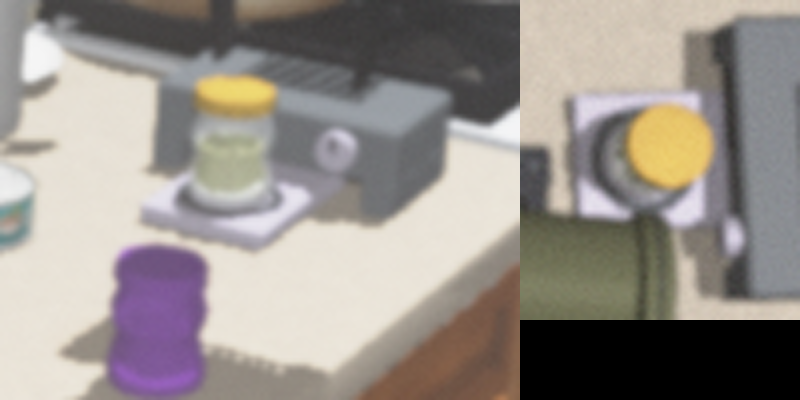

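The jar stands upright on the ring (top-view lid at (670,147), scene lid at (236,88), as predicted). The plate hasn't moved, and the arm is clear.

```bash
python3 -c "
from plant import env; print(env.close_job())"
```

```text
the job is handed in; nothing more can be done
None
```

I pressed the warming plate against the sprung contact (about 10 N on the fingers, roughly 6–7 N of it on the contact). I then stood the short jar upright on the disc centre and released it. The job was handed in at about 22 s with the arm clear; no verdict was returned.

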